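Hold a quarter core in the cutting fixture

ROBOT

A 7-joint arm with a two-finger parallel gripper is mounted at the origin on a cart in front of the work surface, level with it; the furniture and walls round the work are solid. World frame = base frame: x ahead of the robot, y to its left, z up, the work surface at z = 0. Lengths are in mm, angles in rad, forces in N, time in s.
With the tool pointing down it reaches from about 400 to 875 mm from the base axis. Payload 19.3 kg.
Tool frame: the origin (TCP) lies at the very end of the fingers, on their centre line; the grasp point (between the pads) lies 19 mm behind it; y points along the fingers, z is the direction in which the jaws open and shut, and the axes are right-handed (so a half turn about y gives the same grasp; the last joint's range is limited). The gripper opens to 85 mm and grips with 20 to 120 N. Pads are 22 mm wide; open, the fingers measure 114 mm over their backs; the gripper's body (76 mm by 85 mm) begins 54 mm behind the grasp point. The pads swing forward as they close: fully open they stand 13 mm farther back than shut.
Start: joints at [1.248, 0.521, -0.036, 1.599, 0.021, 1.021, -0.113], TCP at [156.294, -605.134, 231.291] pointing down, gripper open.
Joint ranges: [-2.91, 2.91], [-0.3, 2.13], [-1.5, 1.42], [0.17, 2.43], [-1.26, 4.41], [0.16, 1.93], [-2.52, 2.52]. Speed limits (rad/s): [1.89, 1.89, 2.39, 2.39, 3.01, 3.01, 3.01].

INTERFACE

Orientations are given as a unit quaternion [x, y, z, w].
In Python, from rig import ctrl gives the robot as it stands.
- The arm moves only by the tool jog_arm, never from a script. Its argument "plan" is one flat list of numbers, 6 for each row, row after row: the shift along the tool's x, y, z in mm, then the turn, a rotation vector about the tool's x, y, z in rad. A call has 1 to 20 rows; each row is the pose to reach, as a shift and turn from the pose commanded when the call began, along the tool's axes at that moment; what a row does not reach only later rows make up. A row lasts 1/8 s, in which the tool goes at most 62.5 mm and 10.7 degrees, less where a joint would pass 70% of its speed; a pose out of reach is approached as far as the arm can. A call with a gripper value outside its range is refused whole. "jaw" is the gripper's target within -1 to 1 (fully open at 1, half-way at 0, shut at -1), set as the call begins (left out, the last holds). The fingers move at their own pace and stop on an object; "newtons" is the grip in N (left out, the last holds). Time passes only in rows, so rows that repeat a pose let the fingers close. It gives the time, the measured TCP pose, the force and the opening at its end, in the units of the state.
- ctrl.get_obs(): the state, without advancing time (a new reading comes with each control period).
- ctrl.grab_frame(name): name is "scene" or "top"; returns a dict with "img" (400x640x3 uint8, red, green, blue), "z_map" (400x640 float32, mm along the optical axis (not along the pixel's ray), 0 where there is no reading), "fx", "fy", "cx", "cy" (pixels), "pose" (4x4, takes a point from camera to world coordinates). Camera axes: x right, y down, z forward; pixel columns grow to the right and rows downward; lengths in mm; the calibration is good to about 2 mm. A picture is of the moment at which its call begins.
- ctrl.close_job(): hands the job in, once; it reports no verdict.
Trained networks look in a picture, given as the dict that the camera call returned (one of the last four; its "shot" number tells which), for a name from the list of things; names that differ only in an ending like _2 or _b are one class to them, and where a whole thing is asked for, a point or a joint stands for the part that bears it (a point fixed in the world has none). Each returns a list of dicts, best first, with "score" (0 to 1); they miss things now and then, are a little off and sometimes report something else, mostly with a low value. They report only what shows in the picture. A call takes as long as a camera call.
- ctrl.recognise(picture, thing): "rect" ([left, top, right, bottom] in pixels, round what is visible of it).
The state is a dict: "time_s": time; "joint_pos": joint angles; "qvel": joint speeds; "joint_torque": joint torques, N m; "position": TCP position; "ee_rot": TCP orientation; "contact_force": force on the tool from outside, world axes, zero at the start; "torque": the same for the moment, N m; "width": opening from 0.0 (shut) to 1.0 (fully open).
Only numpy, scipy, OpenCV 4.12 (cv2) and the standard library are available. Lean on these libraries where they do the work, as an engineer would, in place of code of your own. Each camera call takes 0.05 s, during which the arm holds its last target.

TASK

Take the quarter-round piece of drill core from the desk and set it on the bed of the metal cutting fixture, one sawn flat face down and the other sawn flat face towards the fence, slide it end-on up to the stop block and square against the fence, and then hold it there for the saw cut with one firm diagonal push of the fingertips on its round face (about 8 N towards the fence and 8 N down), so that it is pressed flush against the fence and down on the bed at once while its end stays against the stop. Finish while still pressing: do not let go or back away. Leave the other core pieces and the things round about where they are.

Things in the scene. Friction and masses are not known exactly. Their poses are not given: they have to be found in the camera images.
- quarter_core: Loose grey drill core piece sawn to a quarter round, 60 mm long, radius 42 mm, about 0.22 kg: two flat sawn faces at a right angle and a round face. Lies on one flat face. Origin: centre of the underside (42x60). Own y along the length, flat ends at y +-0.030 (grip there); upright flat face at x +0.021, 42 mm high, facing +x; the round falls to the underside at x -0.021. z up.
- core_edge (a point): Middle of the piece's right-angled edge, where the two flat faces meet: own (0.021, 0, 0). Axes as quarter_core.
- core_crest (a point): Middle of the round face, half way round (45 degrees): own (-0.0087, 0, 0.0297). The diagonal push belongs here, directed at the right-angled edge. Axes as quarter_core.
- jig: The metal cutting fixture, fixed to the desk (it does not move in a run). Origin: on the desk (z = 0) under the middle. Own x points across it towards the fence (roughly away from the robot), own y along the fence, own z up.
- bed: The fixture's flat steel bed plate: 115 mm across (own x -0.070 to +0.045) by 170 mm along the fence (y -0.085 to +0.085), its top at z = 0.014. Wet and smooth, so the stone slides easily on it (friction about 0.3). Same origin and axes as jig.
- fence: The fixture's aluminium fence along the far side of the bed: upright face at own x = +0.030 looking to -x, 12 mm thick, 170 mm long (y -0.085 to +0.085), its top at z = 0.040, that is 26 mm above the bed. Same origin and axes as jig.
- corner_line (a point): Middle of the inner corner line where fence face and bed top meet: jig (0.030, 0, 0.014). Axes as jig.
- stop: Dark steel stop block clamped rigidly over the fence, nearer its -y end (place along the fence varies, fixed in a run): 18 mm thick along y, 36 mm high above the bed, reaching 50 mm from the fence across the bed; its bracket and thumb screw reach 32 mm behind the fence face. Origin: on the bed top, in line with the fence face, mid thickness. Axes as jig.
- stop_face (a point): Centre of the stop's working face, which looks along +y and meets the end of the core piece: stop (-0.021, 0.009, 0.021), 21 mm above the bed and 21 mm from the fence. Axes as jig.
- half_core: Bystander, loose: a half-round piece of the same core, 84 mm wide, 66 mm long, 42 mm high, lying on its flat face. Origin: centre of the underside, y along its length. It and the quarter-round piece swap places from run to run.
- round_core: Bystander, loose: thinner whole core stub standing upright, 48 mm across, 70 mm high. Origin: centre of the underside.
- jar_1: Bystander, loose: sample jar with black cap, 42 mm across, 62 mm high. Origin: centre of the underside.
- specimen_1: Bystander, loose: small dark rock, 32x57x20 mm. Origin: centre of the underside.
- sample_tin: Bystander, loose: round aluminium tin, 58 mm across, 38 mm high. Origin: centre of the underside.
- brush_1: Bystander, loose: flat brush lying on the near edge of the desk, 23x167x11 mm, long along own y. Origin: centre of the underside.
- loupe: Bystander, loose: black folding loupe lying flat, 32x56x13 mm. Origin: centre of the underside.

How it is judged:
By the outcome, as a careful person would: the job done as asked, in the order asked, and still so for the second after the job is handed in, while the arm keeps its last pose, push and grip.
It also fails if it takes over 58 s, if anything falls off the work surface, if the arm or the gripper's body presses on something with over 40 N, if the wrist force passes 120 N, or if a joint passes its speed limit or range.

## Working session

There is one attempt and no reset: what is moved stays moved. The work goes in short steps, Python scripts to look and compute and a tool call to move; the robot and the scene stay as the last step left them, time stands still between calls to the robot, and variables do not carry over. Pictures are saved under pics/ and viewed, and the job is handed in when it is done.

Besides the shell and the picture viewer there is one more tool, called after ">>>" as name(argument=value, ...), one argument or row to a line, values as JSON. jog_arm: Moves the arm, as the interface text tells. Its arguments: {"type":"object","properties":{"plan":{"type":"array","items":{"type":"number"}},"jaw":{"type":"number"},"newtons":{"type":"number"}},"required":["plan"]}

```bash
mkdir -p pics; ls
cat > h.py <<'E'
import numpy as np, cv2
from rig import ctrl
from scipy.spatial.transform import Rotation as R
np.set_printoptions(precision=4,suppress=True)
def world(f,u,v):
    z=f["z_map"][int(v),int(u)]
    p=np.array([(u-f["cx"])/f["fx"]*z,(v-f["cy"])/f["fy"]*z,z,1]); return (np.array(f["pose"])@p)[:3]
def cloud(f):
    z=f["z_map"].astype(float); v,u=np.mgrid[0:z.shape[0],0:z.shape[1]]
    P=np.stack([(u-f["cx"])/f["fx"]*z,(v-f["cy"])/f["fy"]*z,z,np.ones_like(z)],-1)@np.array(f["pose"]).T
    P=P[...,:3]; P[z==0]=np.nan; return P
def save(f,n): cv2.imwrite("pics/"+n,cv2.cvtColor(f["img"],cv2.COLOR_RGB2BGR))
E
python3 - <<'E'
from h import *
o=ctrl.get_obs(); print(o)
for n in("scene","top"):
    f=ctrl.grab_frame(n); save(f,n+"0.png"); np.savez(n+"0.npz",**{k:np.array(v) for k,v in f.items()})
    print(n,f["fx"],np.array(f["pose"]))
    for t in("quarter_core","jig","stop","half_core","fence","bed"):
        print(t,[(np.round(r["rect"]),round(r["score"],2)) for r in ctrl.recognise(f,t)[:2]])
E
```

```text
pics
{'time_s': 0.0, 'joint_pos': array([ 1.2478,  0.522 , -0.0363,  1.6   ,  0.0212,  1.0211, -0.1128]), 'qvel': array([-0.0006,  0.0002,  0.0006, -0.0017, -0.0009, -0.0005,  0.0008]), 'joint_torque': array([  0.0012, -92.7118,   1.9804, -36.9942,   0.0178,   0.008 ,
        -0.0001]), 'position': array([ 156.1825, -604.8121,  230.7375]), 'ee_rot': array([-0.0892,  0.7019, -0.7011,  0.089 ]), 'contact_force': array([ 0.2375,  0.1315, -0.4328]), 'torque': array([-0.0281, -0.0051,  0.0283]), 'width': 1.0000305823725595}
scene 429.3515827783029 [[  -0.7037   -0.3128    0.638  -214.8847]
 [  -0.7103    0.3333   -0.62    896.3502]
 [  -0.0187   -0.8894   -0.4567  573.8683]
 [   0.        0.        0.        1.    ]]
quarter_core [(array([257., 226., 286., 253.]), 0.64)]
jig []
stop [(array([368., 170., 394., 185.]), 0.7)]
half_core [(array([303., 208., 342., 237.]), 0.73)]
fence [(array([346., 176., 375., 192.]), 0.72), (array([365., 170., 390., 189.]), 0.57)]
bed [(array([346., 183., 412., 206.]), 0.85), (array([257., 227., 289., 251.]), 0.26)]
top 450.6384605027693 [[  0.0028  -0.9893   0.1461 357.7381]
 [ -1.      -0.0023   0.0038 169.4107]
 [ -0.0034  -0.1461  -0.9893 984.0671]
 [  0.       0.       0.       1.    ]]
quarter_core [(array([206., 198., 239., 222.]), 0.7), (array([398., 129., 424., 157.]), 0.47)]
jig [(array([363., 185., 448., 243.]), 0.85)]
stop [(array([360., 187., 445., 197.]), 0.73), (array([419., 181., 431., 218.]), 0.63)]
half_core [(array([261., 200., 306., 240.]), 0.59), (array([242., 260., 319., 274.]), 0.51)]
fence [(array([362., 185., 445., 194.]), 0.68)]
bed [(array([367., 196., 444., 242.]), 0.83)]
```

Run:
```python
import cv2
a=cv2.imread("pics/top0.png"); cv2.imwrite("pics/topz.png",cv2.resize(a[120:290,190:460],None,fx=2.9,fy=2.9,interpolation=cv2.INTER_CUBIC))
a=cv2.imread("pics/scene0.png"); cv2.imwrite("pics/scenez.png",cv2.resize(a[140:280,230:430],None,fx=4,fy=4,interpolation=cv2.INTER_CUBIC))
```

```text
(no output)
```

View pics/top0.png

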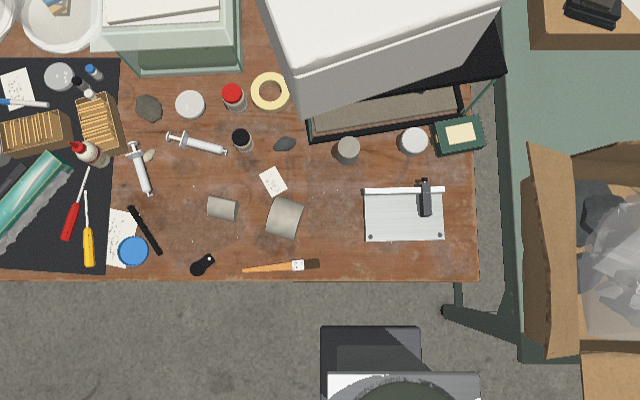

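View pics/topz.png

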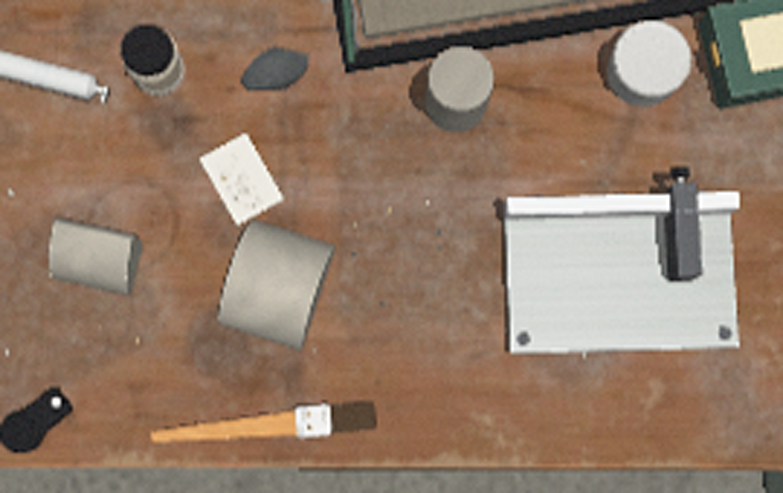

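View pics/scenez.png

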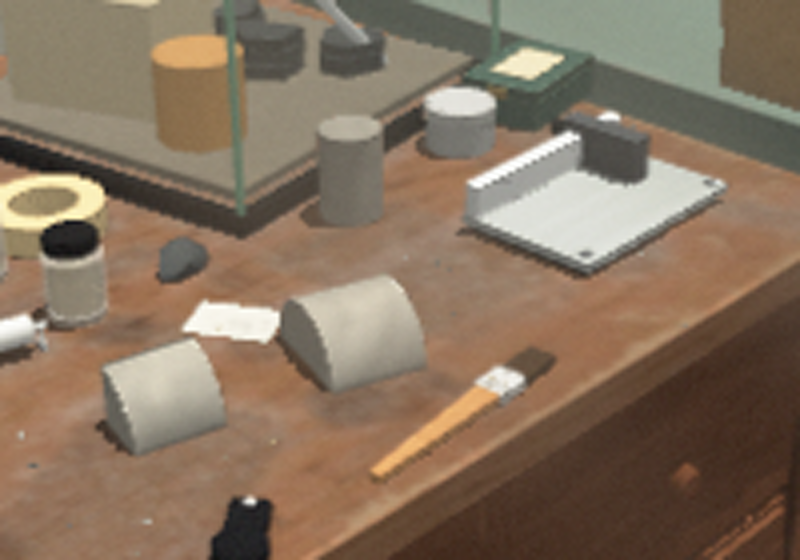

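View pics/scene0.png

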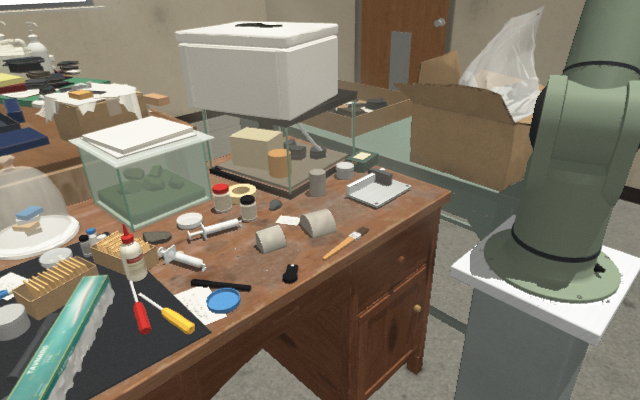

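The top view shows the quarter core at about (222,208), the half core at (284,218), the fixture at (363–445,185–243) and the stop at about (425,198). Next I'll fit poses from the depth map.

Run:
```python
from h import *
for n in("top","scene"):
    f=dict(np.load(n+"0.npz")); P=cloud(f)
    if n=="top": rects=dict(q=(198,190,247,230),h=(255,192,312,245),jig=(355,178,455,250))
    else: rects=dict(q=(250,220,292,258),h=(298,203,346,241),jig=(340,160,415,212))
    for k,(a,b,c,d) in rects.items():
        p=P[b:d,a:c].reshape(-1,3); p=p[~np.isnan(p[:,0])]
        z=p[:,2]; print(n,k,"desk z",np.median(z[abs(z)<6]) if (abs(z)<6).any() else None, "zmax",np.percentile(z,99.5))
        if k in"qh":
            m=p[(z>4)&(z<60)]
            r=cv2.minAreaRect(m[:,:2].astype(np.float32)); print("  rect",r, len(m))
            t=m[m[:,2]>m[:,2].max()-4]; print("  top pts",t.mean(0))
        else:
            b_=p[(z>10)&(z<18)]; print("  bed",np.median(b_[:,2]),cv2.minAreaRect(b_[:,:2].astype(np.float32)))
            fe=p[(z>36)&(z<43)]; print("  fence",fe.mean(0) if len(fe) else 0,cv2.minAreaRect(fe[:,:2].astype(np.float32)))
            s=p[(z>46)&(z<56)]; print("  stop",len(s),s.mean(0),cv2.minAreaRect(s[:,:2].astype(np.float32)))
```

```text
top q desk z -0.28136523115739465 zmax 43.510764006665305
  rect ((499.83392333984375, 378.7648620605469), (60.09630584716797, 86.22988891601562), 11.115511894226074) 637
  top pts [513.0629 380.8256  44.4658]
top h desk z -0.10544749391419828 zmax 44.3175522504408
  rect ((477.38470458984375, 253.54444885253906), (110.89344787597656, 112.00847625732422), 86.80463409423828) 1235
  top pts [478.8698 248.3682  43.4817]
top jig desk z 0.13294511432627587 zmax 51.87089094133098
  bed 14.155892773153937 ((486.2224426269531, -7.570640563964844), (113.7768325805664, 170.47764587402344), 1.415662169456482)
  fence [534.0888  -5.7909  39.8212] ((536.4742431640625, -6.441566467285156), (158.93585205078125, 78.5372314453125), 68.75760650634766)
  stop 284 [514.4757 -49.4602  50.024 ] ((519.80615234375, -49.40659713745117), (77.77227783203125, 18.580242156982422), 1.4193497896194458)
scene q desk z -0.17391694022603588 zmax 42.36793087960469
  rect ((552.4566650390625, 379.202880859375), (61.96925735473633, 159.237060546875), 79.04154205322266) 617
  top pts [509.8795 387.3902  40.9804]
scene h desk z -0.4427912286898845 zmax 42.51549453925826
  rect ((451.96905517578125, 261.7005920410156), (67.77102661132812, 137.6723175048828), 71.26852416992188) 716
  top pts [476.075  254.4015  41.2897]
scene jig desk z -0.6924884944978658 zmax 49.579618502218786
  bed 13.296072895354484 ((532.0072021484375, -56.432281494140625), (238.09225463867188, 340.1013488769531), 37.886905670166016)
  fence [566.8125 -16.5667  38.4822] ((575.2044067382812, -24.408554077148438), (148.48377990722656, 185.6904296875), 62.139610290527344)
  stop 75 [511.1987 -45.6093  48.7824] ((513.366943359375, -47.92860412597656), (70.0534439086914, 24.685943603515625), 3.126340389251709)
```

```bash
cat >> h.py <<'E'
from scipy.optimize import least_squares
def box(p,lo,hi):
    c=(np.array(lo)+hi)/2;h=(np.array(hi)-lo)/2; q=abs(p-c)-h
    return np.linalg.norm(np.maximum(q,0),axis=1)+np.minimum(q.max(1),0)
def loc(p,x,y,a):
    c,s=np.cos(a),np.sin(a); d=p-[x,y,0]; return np.stack([c*d[:,0]+s*d[:,1],-s*d[:,0]+c*d[:,1],d[:,2]],1)
def sdf_q(l):
    X=21-l[:,0]; Z=l[:,2]; r=np.hypot(X,Z)-42
    return np.maximum.reduce([r,-X,-Z,abs(l[:,1])-30])
def sdf_jig(l,s):
    return np.minimum.reduce([box(l,[-70,-85,0],[45,85,14]),box(l,[30,-85,0],[42,85,40]),box(l,[-20,s-9,14],[42,s+9,50])])
def fit_q(p,x0,floor=0.):
    def res(v):
        return np.minimum(abs(sdf_q(loc(p-[0,0,floor],*v))),abs(p[:,2]-floor))
    return least_squares(res,x0,loss="soft_l1",f_scale=1.0,x_scale=[1,1,.02],diff_step=1e-5)
def fit_jig(p,x0):
    def res(v):
        return np.minimum(abs(sdf_jig(loc(p,*v[:3]),v[3])),abs(p[:,2]))
    return least_squares(res,x0,loss="soft_l1",f_scale=1.0,x_scale=[1,1,.02,1],diff_step=1e-5)
E
python3 - <<'E'
from h import *
C={n:cloud(dict(np.load(n+"0.npz"))) for n in("top","scene")}
def roi(P,x,y,r):
    p=P.reshape(-1,3); return p[(np.hypot(p[:,0]-x,p[:,1]-y)<r)&(p[:,2]>-8)&(p[:,2]<70)]
for n in C:
    p=roi(C[n],503,381,60)
    best=min((fit_q(p,[503,381,a]) for a in(-.4,-.25,-.1,.1,2.9,3.3)),key=lambda r:r.cost)
    print(n,"q",best.x,best.cost/len(p),len(p))
    p=roi(C[n],500,-7,115)
    b=min((fit_jig(p,[505,-7,a,s]) for a in(-.03,.03) for s in (-38,-45)),key=lambda r:r.cost); print(n,"jig",b.x,b.cost/len(p),len(p))
E
```

```text
top q [497.8757 386.6203  -0.2318] 0.7680526972342808 2280
top jig [500.0829  -6.8478   0.0324 -43.6121] 0.8363138268231088 8439
scene q [496.638  388.6451  -0.2165] 0.5221584063309843 1193
scene jig [498.5533  -5.3509   0.0291 -43.1555] 0.6736549846201616 2297
```

```bash
cat >> h.py <<'E'
def tgt(yaw,flip=1,tilt=0.):
    # tool z along +-core y at given yaw; tool y down, tilted forward (towards +x of yaw frame) by tilt
    f=np.array([np.cos(yaw),np.sin(yaw),0]); l=np.array([-np.sin(yaw),np.cos(yaw),0])
    y=np.array([0,0,-1])*np.cos(tilt)+f*np.sin(tilt); z=l*flip; x=np.cross(y,z)
    return np.stack([x,y,z],1)
def delta(R0,p0,R1,p1):
    return np.r_[R0.T@(np.array(p1)-p0), R.from_matrix(R0.T@R1).as_rotvec()]
E
python3 - <<'E'
from h import *
R0=R.from_quat([-0.0892,0.7019,-0.7011,0.089]).as_matrix(); print(R0)
p0=np.array([156.3,-605.1,231.3])
q=np.array([497.3,387.6]);yaw=-.224
for fl in(1,-1):
    R1=tgt(yaw,fl)
    for p in([430,-300,231],[480,100,200],[497.3+4*np.cos(yaw),387.6+4*np.sin(yaw),130]): print(fl,delta(R0,p0,R1,p))
C=cloud(dict(np.load("top0.npz"))).reshape(-1,3)
m=(C[:,2]>80)&(C[:,0]<750)&(C[:,1]>-250)&(C[:,1]<500)&(C[:,0]>430)
D=C[m]; 
for y in range(-250,500,75):
    s=D[(D[:,1]>=y)&(D[:,1]<y+75)]; 
    if len(s): print(y,"minx",s[:,0].min(),s[np.argmin(s[:,0])],"zmax",s[:,2].max())
E
```

```text
[[-0.9682 -0.0004  0.25  ]
 [-0.25    0.0011 -0.9682]
 [ 0.0001 -1.     -0.0012]]
1 [-341.2826    0.5157 -226.9884    0.0006   -2.6649   -0.0015]
1 [-489.6969   31.9292 -601.7515    0.0006   -2.6649   -0.0015]
1 [-581.9096  102.2318 -873.978     0.0006   -2.6649   -0.0015]
-1 [-341.2826    0.5157 -226.9884    0.0011    0.4767    0.0004]
-1 [-489.6969   31.9292 -601.7515    0.0011    0.4767    0.0004]
-1 [-581.9096  102.2318 -873.978     0.0011    0.4767    0.0004]
-250 minx 430.07106998331665 [ 430.0711 -234.4854  238.9124] zmax 295.9742514479191
-175 minx 430.00021751015123 [ 430.0002 -161.63    301.4493] zmax 305.5313699689905
-100 minx 682.422119813467 [682.4221 -26.3239 239.3287] zmax 452.6147897608312
-25 minx 668.8293728981982 [668.8294  48.6185 434.4914] zmax 454.27926200314766
50 minx 641.8383023246124 [641.8383 124.2104 445.8926] zmax 454.0452466580772
125 minx 615.0932289140633 [615.0932 198.2592 436.6924] zmax 454.41385235024904
200 minx 612.354171105202 [612.3542 207.4118 433.7803] zmax 455.1383693273266
```

Run:
```python
from h import *
C=cloud(dict(np.load("top0.npz"))).reshape(-1,3);C2=cloud(dict(np.load("scene0.npz"))).reshape(-1,3)
for C in(C,C2):
  print("cols y from 150 down to -600 step 50; rows x")
  for x in range(750,-100,-50):
    o=[]
    for y in range(150,-650,-50):
        m=(C[:,0]>=x)&(C[:,0]<x+50)&(C[:,1]<=y)&(C[:,1]>y-50)
        o.append("%5d"%np.nanmax(C[m,2]) if m.any() else "    .")
    print("%4d"%x,"".join(o))
```

```text
cols y from 150 down to -600 step 50; rows x
 750     .    .   29   42  244  245    4    2    8    5    6    6    6    6    7    .
 700   453  453  453  453  447  246  242    2    5    5    4    7    5    6    1    .
 650   454  454  454  453  244  242   43    1    5    5    6    8    5    6    .    .
 600   453   73    4   43   42   42   41    3    5    5    4    4    3 -750    .    .
 550    72    5    5   46   42    5  289  260  335  334  260  190  118 -747    .    .
 500     4   43   44   54   55    6  297  265  335    .  185  183   63   45    .    .
 450     5   18   18   56   52    5  303  271  226  212  236   88 -748 -748    .    .
 400     5   19   19   20   18    7  309  272  227  255  243 -749 -750 -751    .    .
 350     5    5    5    5    5    6  313  275  225  260    . -749 -747 -748    .    .
 300     3    4    6    3    3    5  314  274  225  256   14 -746 -748 -748    .    .
 250  -744 -745 -750 -749 -749 -748  314  272  220  235  223 -747 -748 -754    .    .
 200  -747 -748 -750 -749 -748 -748  308  267  221  221  215  142   65 -757    .    .
 150     3    3    2   
[... 1213 characters left out ...]
52 -752    .
 300     1    2    1    1    0    1  311  262  209  287  374  464  479    .    .  232
 250     .    .    . -753 -753 -753  311  260  209  251  379  491  482  240    .  230
 200     .    .    .    . -755  302  307  256  217  217  209  217    .    .    .    .
 150    -3    .    .    .    .    .    .  217  218    0    .    .    .    .    .    .
 100     1   12   15   14   10    0   -1    .    .    .    .    .    .    .    .    .
  50    12  398  402  510  525    .    .    .    .    .    .    .    .    .    .    .
   0   346  395  453  527  526    .    .    .    .    .    .    .    .    .    .    .
 -50    16  380  448  527  527    .    .    .    .    .    .    .    .    .    .    .
```

Run:
```python
from h import *
C=cloud(dict(np.load("scene0.npz")))
P=C[0:100,440:560]; m=(P[...,0]<700)&(P[...,0]>100)&(P[...,2]>400)
print(m.sum(), np.nanmax(P[m],0) if m.any() else 0, np.nanmin(P[m],0))
print(C[15:60:8,535])
R0=R.from_quat([-0.0892,0.7019,-0.7011,0.089]).as_matrix()
p0=np.array([156.3,-605.1,231.3])
R1=tgt(-.224,1); rv=R.from_matrix(R0.T@R1).as_rotvec(); print(rv)
for p,s in [([156,-605,400],0),([150,-595,620],0.),([260,-520,640],.1),([400,-370,640],.3),([490,-200,640],.5),([520,0,560],.7),([510,200,380],.9),([502,387,200],1),([501.2,386.7,120],1)]:
    d=R0.T@(np.array(p)-p0); print(p,np.round(d),np.round(rv*s,3))
```

```text
909 [ 431.3838 -405.474   491.4615] [ 276.7835 -532.142   400.0379]
[[  302.7474  -448.7147   464.3679]
 [  287.2703  -419.1684   446.3782]
 [  284.6945  -423.3352   425.2827]
 [  950.2321 -2207.5961   175.1673]
 [  930.7342 -2182.1397   129.0585]
 [  937.3922 -2227.4542    71.8276]]
[ 0.0006 -2.6649 -0.0015]
[156, -605, 400] [   0. -169.   -0.] [ 0. -0. -0.]
[150, -595, 620] [   4. -389.  -12.] [ 0. -0. -0.]
[260, -520, 640] [-122. -409.  -57.] [ 0.    -0.266 -0.   ]
[400, -370, 640] [-295. -409. -167.] [ 0.    -0.799 -0.   ]
[490, -200, 640] [-424. -408. -309.] [ 0.    -1.332 -0.001]
[520, 0, 560] [-503. -328. -495.] [ 0.    -1.865 -0.001]
[510, 200, 380] [-544. -148. -691.] [ 0.001 -2.398 -0.001]
[502, 387, 200] [-583.   32. -874.] [ 0.001 -2.665 -0.001]
[501.2, 386.7, 120] [-582.  112. -874.] [ 0.001 -2.665 -0.001]
```

>>> jog_arm(
  plan=[0,-169,0,0,0,0,0,-169,0,0,0,0,0,-230,-4,0,0,0,0,-290,-8,0,0,0,2,-340,-10,0,0,0,4,-389,-12,0,0,0,4,-400,-12,0,0,0,4,-400,-12,0,0,0],
  jaw=1,
)

```text
time_s: 1.7
position: [149.1, -593.6, 630.0]
ee_rot: [0.089, -0.7, 0.703, -0.089]
contact_force: [0.6, 1.7, -0.6]
width: 0.997
```

Run:
```python
from h import *
o=ctrl.get_obs(); R0=R.from_quat(o["ee_rot"]).as_matrix(); p0=o["position"]; print(p0,o["joint_pos"])
R1=tgt(-.224,1); rv=R.from_matrix(R0.T@R1).as_rotvec(); print(rv)
for p,s in [([260,-520,640],.1),([400,-370,640],.3),([490,-200,640],.5),([520,0,560],.7),([510,200,400],.9),([501.2,386.7,220],1)]:
    d=R0.T@(np.array(p)-p0); print(p,np.round(d),np.round(rv*s,3))
```

```text
[ 149.1352 -593.5717  630.0366] [ 1.0762  0.43    0.316   0.7886 -0.139   1.9335 -0.0033]
[-0.0013 -2.6648  0.0068]
[260, -520, 640] [-126.  -10.  -43.] [-0.    -0.266  0.001]
[400, -370, 640] [-299.  -11. -154.] [-0.    -0.799  0.002]
[490, -200, 640] [-428.  -12. -296.] [-0.001 -1.332  0.003]
[520, 0, 560] [-508.   67. -482.] [-0.001 -1.865  0.005]
[510, 200, 400] [-548.  226. -679.] [-0.001 -2.398  0.006]
[501.2, 386.7, 220] [-586.  406. -863.] [-0.001 -2.665  0.007]
```

Run:
```python
from h import *
o=ctrl.get_obs(); R0=R.from_quat(o["ee_rot"]).as_matrix(); p0=o["position"]
for p in [[149,-594,590],[260,-530,565],[400,-400,560],[500,-220,560],[530,0,480],[520,200,340],[501.2,386.7,220]]:
    d=R0.T@(np.array(p)-p0); print(p,np.round(d))
```

```text
[149, -594, 590] [ 0. 40.  0.]
[260, -530, 565] [-123.   65.  -34.]
[400, -400, 560] [-291.   69. -125.]
[500, -220, 560] [-433.   69. -274.]
[530, 0, 480] [-517.  147. -480.]
[520, 200, 340] [-558.  286. -677.]
[501.2, 386.7, 220] [-586.  406. -863.]
```

>>> jog_arm(
  plan=[0,40,0,0,0,0,-61,55,-17,0,-0.1,0,-123,65,-34,0,-0.25,0,-165,66,-57,0,-0.4,0,-207,67,-80,0,-0.55,0,-249,68,-102,0,-0.7,0,-291,69,-125,0,-0.85,0,-327,69,-162,0,-1.0,0,-362,69,-199,0,-1.15,0,-398,69,-237,0,-1.3,0,-433,69,-274,0,-1.45,0,-454,88,-325,0,-1.6,0,-475,108,-377,0,-1.75,0,-496,127,-428,0,-1.9,0,-517,147,-480,0,-2.05,0,-517,147,-480,0,-2.05,0],
)

```text
time_s: 3.7
position: [529.4, 4.2, 479.1]
ee_rot: [0.648, -0.285, 0.285, -0.646]
contact_force: [-0.2, -0.9, -0.6]
width: 0.998
```

Run:
```python
from h import *
o=ctrl.get_obs(); R0=R.from_quat(o["ee_rot"]).as_matrix(); p0=o["position"]; print(o["time_s"],p0,o["joint_pos"])
R1=tgt(-.224,1); rv=R.from_matrix(R0.T@R1).as_rotvec(); print(rv)
for p in [[520,200,300],[501.2,386.7,140]]:
    d=R0.T@(np.array(p)-p0); print(p,np.round(d,1))
```

```text
3.7 [529.3917   4.1582 479.122 ] [ 0.1777  0.2219 -0.3808  1.4287  0.0837  1.5081  0.5404]
[ 0.0022 -0.6064 -0.    ]
[520, 200, 300] [-151.   178.8  125.6]
[501.2, 386.7, 140] [-301.6  338.4  238. ]
```

>>> jog_arm(
  plan=[-30,36,25,0,-0.12,0,-60,72,50,0,-0.25,0,-91,108,75,0,-0.4,0,-121,143,100,0,-0.5,0,-151,179,126,0,-0.606,0,-190,220,155,0,-0.606,0,-228,262,184,0,-0.606,0,-265,300,211,0,-0.606,0,-302,338,238,0,-0.606,0,-302,338,238,0,-0.606,0,-302,338,238,0,-0.606,0],
)

```text
time_s: 5.08
position: [506.1, 381.9, 141.3]
ee_rot: [0.704, -0.082, 0.083, -0.701]
contact_force: [0.7, 0.2, 0.1]
width: 1.002
```

Run:
```python
from h import *
o=ctrl.get_obs(); R0=R.from_quat(o["ee_rot"]).as_matrix(); p0=o["position"]; print(o["time_s"],p0,o["joint_pos"])
f=ctrl.grab_frame("scene"); save(f,"scene1.png")
a=cv2.cvtColor(f["img"],cv2.COLOR_RGB2BGR); cv2.imwrite("pics/s1z.png",cv2.resize(a[130:290,170:370],None,fx=3.7,fy=3.7,interpolation=cv2.INTER_CUBIC))
R1=tgt(-.224,1); rv=R.from_matrix(R0.T@R1).as_rotvec(); print(rv)
p=np.array([497.3+4*np.cos(-.224),387.6+4*np.sin(-.224),8]);print(p,R0.T@(p-p0))
```

```text
5.075 [506.0574 381.9082 141.3254] [-0.4124  0.68   -0.5039  1.6332  0.3921  0.9323  0.2771]
[ 0.0033 -0.0101  0.002 ]
[501.2001 386.7115   8.    ] [ -6.112  133.3008   3.9825]
```

View pics/s1z.png

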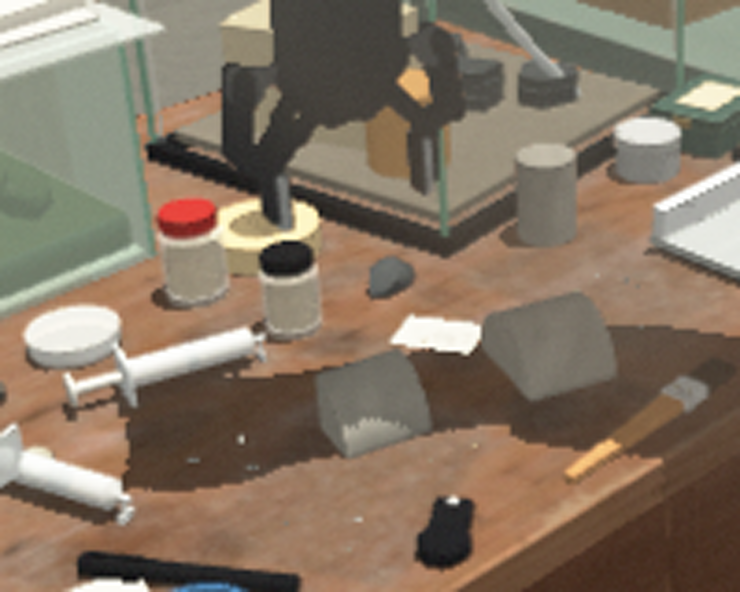

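The gripper stands open above the piece, with clear space beyond both ends. It is still settling, so I'll descend part way and check.

>>> jog_arm(
  plan=[-3,40,2,0,-0.005,0,-3,70,2,0,-0.005,0,-3,80,2,0,-0.005,0,-3,80,2,0,-0.005,0],
)

```text
time_s: 5.62
position: [503.6, 384.6, 61.9]
ee_rot: [0.703, -0.08, 0.081, -0.701]
contact_force: [0.8, 0.8, 0.6]
width: 0.998
```

Run:
```python
from h import *
o=ctrl.get_obs(); R0=R.from_quat(o["ee_rot"]).as_matrix(); p0=o["position"]; print(o["time_s"],p0)
R1=tgt(-.224,1); rv=R.from_matrix(R0.T@R1).as_rotvec(); print(rv)
p=np.array([497.3+4*np.cos(-.224),387.6+4*np.sin(-.224),6]);print(p,R0.T@(p-p0))
```

```text
5.625 [503.6396 384.6316  61.885 ]
[ 0.0025 -0.005   0.0021]
[501.2001 386.7115   6.    ] [-2.963  55.8751  1.614 ]
```

>>> jog_arm(
  plan=[-3,30,2,0,-0.005,0,-3,56,2,0,-0.005,0,-3,56,2,0,-0.005,0,-3,56,2,0,-0.005,0],
)

```text
time_s: 6.12
position: [501.4, 388.1, 6.9]
ee_rot: [0.703, -0.078, 0.08, -0.702]
contact_force: [-0.0, 0.3, 0.2]
width: 1.003
```

>>> jog_arm(
  plan=[0,0,0,0,0,0,0,0,0,0,0,0,0,0,0,0,0,0,0,0,0,0,0,0,0,0,0,0,0,0],
  jaw=-1,
  newtons=35,
)

```text
time_s: 6.75
position: [501.1, 387.9, 6.3]
ee_rot: [0.703, -0.078, 0.08, -0.702]
contact_force: [-0.4, -2.2, 8.8]
width: 0.7
```

Run:
```python
from h import *
o=ctrl.get_obs(); R0=R.from_quat(o["ee_rot"]).as_matrix(); p0=o["position"]; print(o["time_s"],p0,o["contact_force"],o["width"],o["joint_pos"])
f=ctrl.grab_frame("scene"); a=cv2.cvtColor(f["img"],cv2.COLOR_RGB2BGR); cv2.imwrite("pics/s2z.png",cv2.resize(a[180:290,220:350],None,fx=5,fy=5,interpolation=cv2.INTER_CUBIC))
```

```text
6.75 [501.0925 387.8792   6.3355] [-0.3989 -2.21    8.8063] 0.7001129930136251 [-0.4767  0.8586 -0.423   1.6882  0.5049  0.7056  0.1867]
```

View pics/s2z.png

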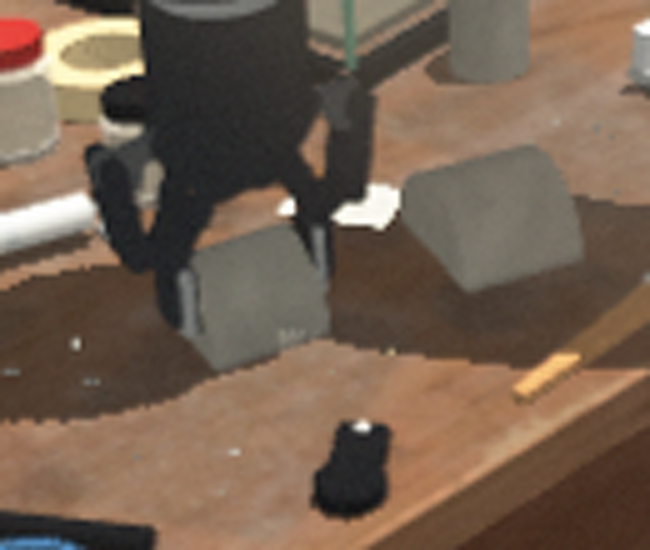

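```bash
cat >> h.py <<'E'
JIG=np.array([499.3,-6.1]); JY=.031; JS=-43.4
def jw(x,y,z): c,s=np.cos(JY),np.sin(JY); return np.array([JIG[0]+c*x-s*y,JIG[1]+s*x+c*y,z])
def wj(p): c,s=np.cos(JY),np.sin(JY); d=np.array(p)[:2]-JIG; return np.array([c*d[0]+s*d[1],-s*d[0]+c*d[1],p[2]])
def st(R1=None,*ps):
    o=ctrl.get_obs(); R0=R.from_quat(o["ee_rot"]).as_matrix(); p0=o["position"]; print("t",o["time_s"],"p",p0,"jig",wj(p0),"F",o["contact_force"],"w",o["width"],"q",o["joint_pos"])
    if R1 is not None: print("rv",R.from_matrix(R0.T@R1).as_rotvec())
    for p in ps: print(np.round(p,1),"->",np.round(R0.T@(np.array(p)-p0),1))
E
python3 - <<'E'
from h import *
st(tgt(JY),[501,388,106],jw(6,36,110),jw(6,36,70))
E
```

```text
t 6.8 p [501.0478 387.8508   6.3199] jig [ 13.9575 393.7073   6.3199] F [-1.6958 -2.0331  8.6754] w 0.6975685223146341 q [-0.4767  0.8586 -0.423   1.6883  0.5049  0.7056  0.1867]
rv [ 0.0022 -0.2541  0.0023]
[501 388 106] -> [  0.2 -99.7  -0.1]
[504.2  30.1 110. ] -> [  82.5 -102.8 -348.4]
[504.2  30.1  70. ] -> [  82.4  -62.8 -348.3]
```

>>> jog_arm(
  plan=[0,-30,0,0,0,0,0,-70,0,0,0,0,2,-100,-10,0,0,0,13,-103,-55,0,-0.03,0,26,-103,-110,0,-0.08,0,39,-103,-165,0,-0.13,0,52,-103,-220,0,-0.17,0,65,-103,-275,0,-0.21,0,75,-103,-320,0.002,-0.25,0.002,82,-90,-348,0.002,-0.254,0.002,82,-63,-348,0.002,-0.254,0.002,82,-63,-348,0.002,-0.254,0.002,82,-63,-348,0.002,-0.254,0.002],
)

```text
time_s: 8.43
position: [503.9, 30.9, 70.1]
ee_rot: [0.707, 0.011, -0.011, -0.707]
contact_force: [1.0, 0.5, -1.4]
width: 0.699
```

Run:
```python
from h import *
st(tgt(JY),jw(6,36,22))
f=ctrl.grab_frame("scene"); a=cv2.cvtColor(f["img"],cv2.COLOR_RGB2BGR); cv2.imwrite("pics/s3z.png",cv2.resize(a[110:220,310:440],None,fx=5,fy=5,interpolation=cv2.INTER_CUBIC))
f=ctrl.grab_frame("top"); a=cv2.cvtColor(f["img"],cv2.COLOR_RGB2BGR); cv2.imwrite("pics/t3z.png",cv2.resize(a[140:260,330:470],None,fx=5,fy=5,interpolation=cv2.INTER_CUBIC))
```

```text
t 8.425 p [503.8524  30.8868  70.1211] jig [ 5.6966 36.8279 70.1211] F [ 0.9512  0.5235 -1.4389] w 0.6991047415738811 q [ 0.2149  0.6294 -0.5294  2.016   0.5277  0.633   0.9365]
rv [ 0.0007  0.001  -0.0003]
[504.2  30.1  22. ] -> [ 0.3 48.1 -0.8]
```

View pics/s3z.png

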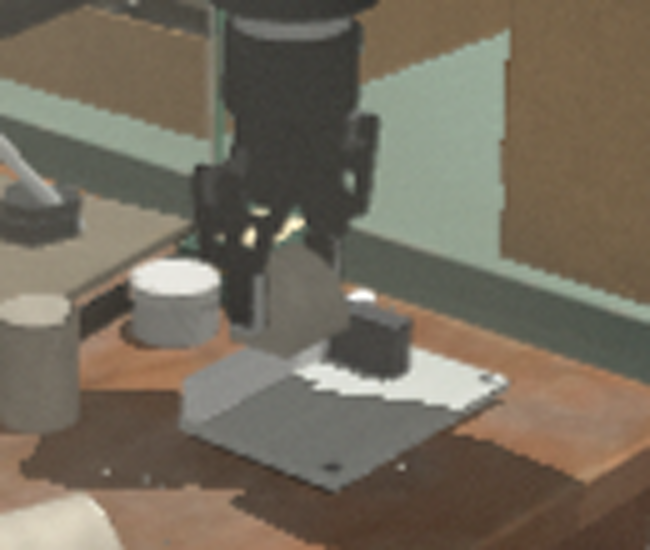

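View pics/t3z.png

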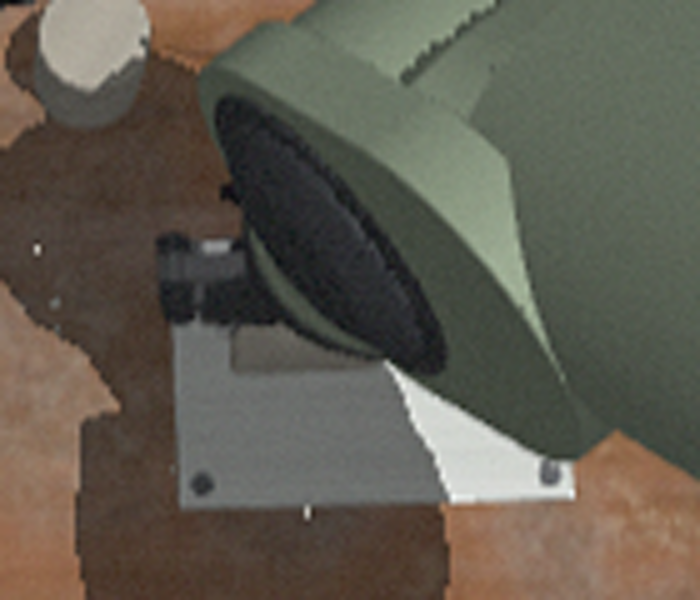

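The piece is held level above the bed, clear of the stop and parallel to the fence. Now lowering it.

>>> jog_arm(
  plan=[0,25,-1,0,0,0,0,44,-1,0,0,0,0,48,-1,0,0,0,0,49.5,-1,0,0,0,0,50,-1,0,0,0,0,50,-1,0,0,0],
)

```text
time_s: 9.28
position: [504.1, 29.4, 20.3]
ee_rot: [0.707, 0.011, -0.011, -0.707]
contact_force: [-1.5, 0.7, 7.0]
width: 0.695
```

Run:
```python
from h import *
st(tgt(JY),jw(13,36,20))
f=ctrl.grab_frame("scene"); a=cv2.cvtColor(f["img"],cv2.COLOR_RGB2BGR); cv2.imwrite("pics/s4z.png",cv2.resize(a[130:220,320:430],None,fx=6,fy=6,interpolation=cv2.INTER_CUBIC))
```

```text
t 9.275 p [504.0868  29.4278  20.3177] jig [ 5.8857 35.3624 20.3177] F [-1.4964  0.7139  6.9994] w 0.6949058793114254 q [ 0.1638  0.7115 -0.4582  2.0322  0.6072  0.5325  0.8691]
rv [0.0008 0.0002 0.0005]
[511.2  30.3  20. ] -> [7.1 0.3 0.6]
```

View pics/s4z.png

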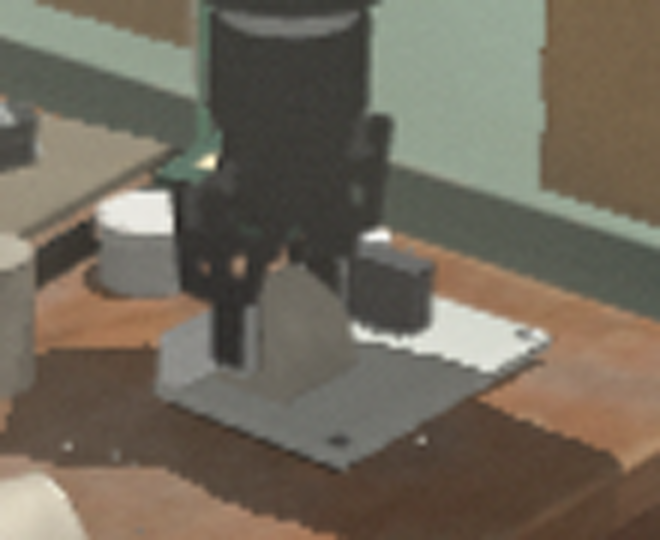

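>>> jog_arm(
  plan=[2,0,0,0,0,0,4,0,0,0,0,0,6,0,0,0,0,0,6,0,0,0,0,0],
)

```text
time_s: 9.82
position: [510.3, 29.5, 20.3]
ee_rot: [0.707, 0.011, -0.011, -0.707]
contact_force: [-0.9, -0.4, 6.6]
width: 0.702
```

>>> jog_arm(
  plan=[1,0,0,0,0,0,2,0,0,0,0,0,2,0,0,0,0,0],
)

```text
time_s: 10.2
position: [510.6, 29.5, 20.3]
ee_rot: [0.708, 0.01, -0.012, -0.706]
contact_force: [-13.7, 1.8, 20.4]
width: 0.697
```

>>> jog_arm(
  plan=[-1.2,0,0,0,0,0,-1.2,0,0,0,0,0],
)

```text
time_s: 10.45
position: [510.6, 29.5, 20.3]
ee_rot: [0.707, 0.011, -0.011, -0.707]
contact_force: [-4.1, 0.6, 11.8]
width: 0.694
```

>>> jog_arm(
  plan=[0,0,0,0,0,0,0,0,0,0,0,0,0,0,0,0,0,0,0,0,0,0,0,0],
  jaw=0.85,
)

```text
time_s: 10.95
position: [510.3, 29.5, 19.2]
ee_rot: [0.707, 0.011, -0.011, -0.707]
contact_force: [-0.0, -0.2, -0.1]
width: 0.925
```

Run:
```python
from h import *
st(tgt(JY),jw(9,-4.4+30+14+36,110),jw(9,90,30))
f=ctrl.grab_frame("scene"); a=cv2.cvtColor(f["img"],cv2.COLOR_RGB2BGR); cv2.imwrite("pics/s5z.png",cv2.resize(a[130:220,320:430],None,fx=6,fy=6,interpolation=cv2.INTER_CUBIC))
```

```text
t 10.95 p [510.2849  29.4529  19.2139] jig [12.0815 35.1953 19.2139] F [-0.0034 -0.2262 -0.0839] w 0.9246598101051102 q [ 0.1659  0.7202 -0.4604  2.0152  0.604   0.5434  0.8772]
rv [ 0.0008  0.0002 -0.001 ]
[506.   69.7 110. ] -> [ -3.2 -90.8  40.3]
[505.5  84.1  30. ] -> [ -3.1 -10.8  54.8]
```

View pics/s5z.png

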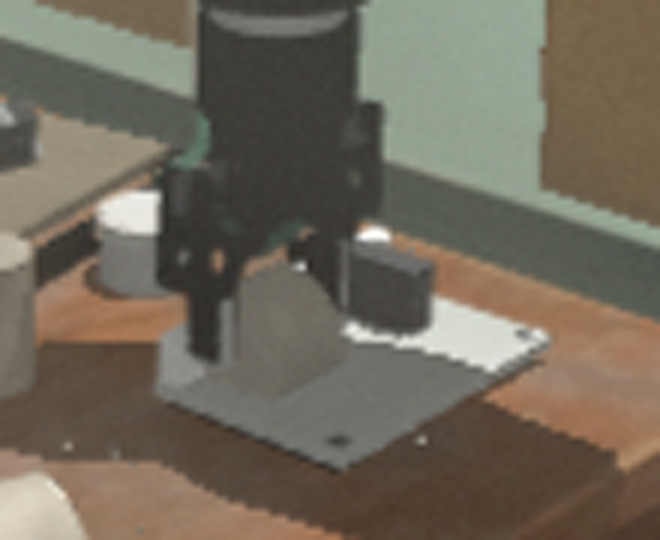

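>>> jog_arm(
  plan=[0,-40,0,0,0,0,0,-70,10,0,0,0,0,-80,40,0,0,0,0,-80,60,0,0,0],
)

```text
time_s: 11.5
position: [508.9, 90.6, 100.1]
ee_rot: [0.707, 0.011, -0.011, -0.707]
contact_force: [0.2, -0.7, 0.0]
width: 0.921
```

>>> jog_arm(
  plan=[0,0,0,0,0,0,0,20,2,0,0,0,0,40,2,0,0,0,0,60,2,0,0,0,0,75,2,0,0,0,0,75,2,0,0,0],
  jaw=-1,
)

```text
time_s: 12.25
position: [507.8, 90.9, 23.3]
ee_rot: [0.707, 0.01, -0.012, -0.707]
contact_force: [0.0, -0.7, 0.6]
width: -0.003
```

Run:
```python
from h import *
st(tgt(JY),jw(12,84,24))
f=ctrl.grab_frame("scene"); a=cv2.cvtColor(f["img"],cv2.COLOR_RGB2BGR); cv2.imwrite("pics/s6z.png",cv2.resize(a[130:220,320:430],None,fx=6,fy=6,interpolation=cv2.INTER_CUBIC))
f=ctrl.grab_frame("top"); np.savez("t6.npz",**{k:np.array(v) for k,v in f.items()}); a=cv2.cvtColor(f["img"],cv2.COLOR_RGB2BGR); cv2.imwrite("pics/t6z.png",cv2.resize(a[140:260,330:470],None,fx=5,fy=5,interpolation=cv2.INTER_CUBIC))
```

```text
t 12.25 p [507.8092  90.9417  23.3325] jig [11.5129 96.7313 23.3325] F [ 0.0408 -0.7241  0.6025] w -0.0029533526080373637 q [ 0.054   0.7193 -0.4713  2.0004  0.5958  0.5632  0.7683]
rv [ 0.0013 -0.     -0.0027]
[508.7  78.2  24. ] -> [  0.5  -0.7 -12.7]
```

View pics/s6z.png

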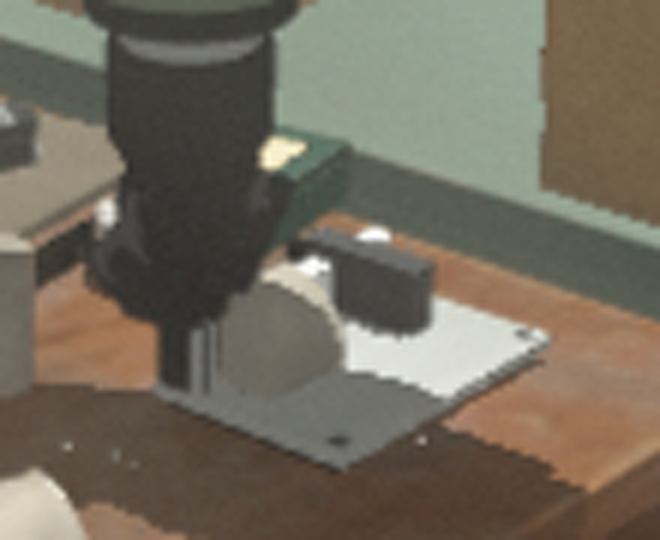

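View pics/t6z.png

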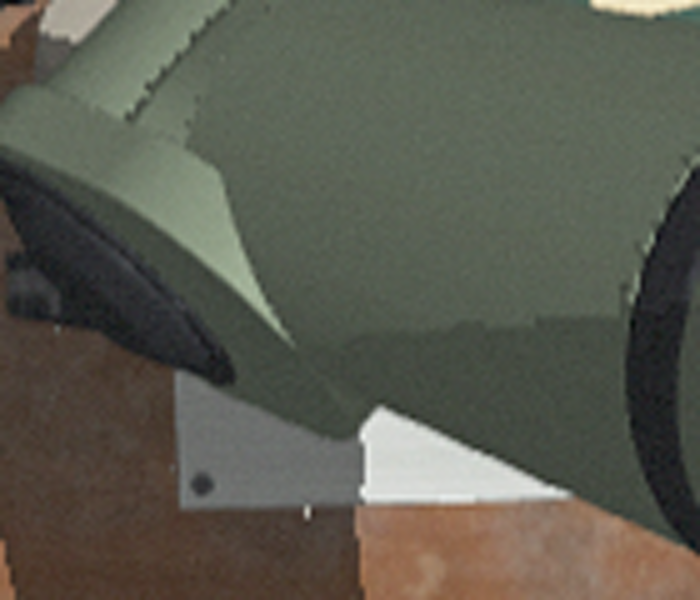

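>>> jog_arm(
  plan=[0,-7,0,0,0,0,0.5,-13,-5,0,0,0,0.5,-13,-12,0,0,0,0.5,-13,-17,0,0,0,0.5,-13,-22,0,0,0,0.5,-13,-27,0,0,0,0.5,-13,-32,0,0,0,0.5,-13,-37,0,0,0,0.5,-13,-42,0,0,0,0.5,-13,-47,0,0,0,0.5,-13,-47,0,0,0,0.5,-13,-47,0,0,0],
)

```text
time_s: 13.85
position: [510.3, 44.5, 37.2]
ee_rot: [0.707, 0.011, -0.011, -0.707]
contact_force: [0.2, 0.7, -0.5]
width: 0.001
```

Run:
```python
from h import *
st(tgt(JY))
f=ctrl.grab_frame("scene"); a=cv2.cvtColor(f["img"],cv2.COLOR_RGB2BGR); cv2.imwrite("pics/s7z.png",cv2.resize(a[130:220,320:430],None,fx=6,fy=6,interpolation=cv2.INTER_CUBIC))
```

```text
t 13.85 p [510.3337  44.5423  37.2101] jig [12.5981 50.276  37.2101] F [ 0.1561  0.6638 -0.4608] w 0.0009538746355871203 q [ 0.1605  0.6928 -0.493   2.0078  0.5823  0.5831  0.8676]
rv [ 0.0008  0.0002 -0.001 ]
```

View pics/s7z.png

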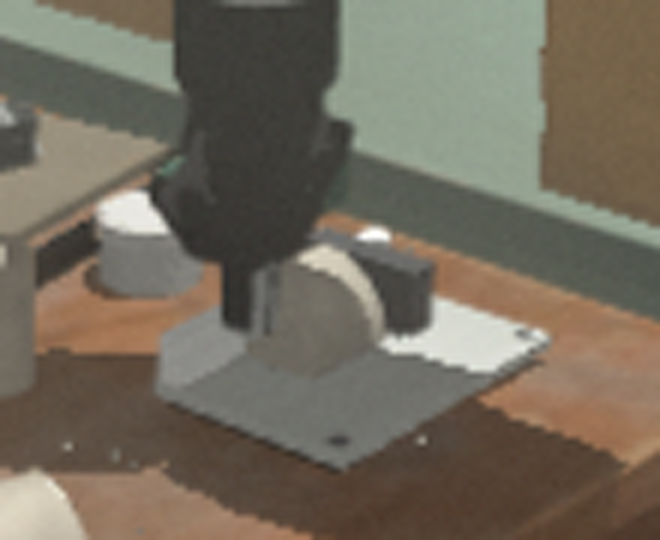

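>>> jog_arm(
  plan=[0,0,-4,0,0,0,0,0,-7,0,0,0,0,0,-8,0,0,0,0,0,-8,0,0,0],
)

```text
time_s: 14.4
position: [510.6, 36.3, 37.2]
ee_rot: [0.707, 0.011, -0.011, -0.707]
contact_force: [-0.0, 0.5, 0.5]
width: 0.0
```

>>> jog_arm(
  plan=[0,0,-1,0,0,0,0,0,-2,0,0,0,0,0,-2,0,0,0],
)

```text
time_s: 14.78
position: [510.6, 34.4, 37.2]
ee_rot: [0.707, 0.011, -0.011, -0.707]
contact_force: [-0.2, -0.3, -0.2]
width: 0.002
```

>>> jog_arm(
  plan=[0,0,-1,0,0,0,0,0,-2,0,0,0,0,0,-2,0,0,0],
)

```text
time_s: 15.15
position: [510.6, 33.4, 37.3]
ee_rot: [-0.707, -0.011, 0.012, 0.707]
contact_force: [-1.1, 5.9, 0.2]
width: -0.003
```

Reached the stop with about 6 N. I'll back off along the fence, lift away and check the fit.

>>> jog_arm(
  plan=[0,0,3,0,0,0,0,0,8,0,0,0,0,-40,10,0,0,0,-20,-80,10,0,0,0,-60,-100,10,0,0,0,-75,-100,30,0,0,0,-75,-100,30,0,0,0],
)

```text
time_s: 16.02
position: [434.4, 61.1, 137.7]
ee_rot: [0.707, 0.012, -0.012, -0.707]
contact_force: [0.3, 0.2, 0.9]
width: -0.005
```

Run:
```python
from h import *
st(tgt(JY))
f=ctrl.grab_frame("scene"); a=cv2.cvtColor(f["img"],cv2.COLOR_RGB2BGR); cv2.imwrite("pics/s8z.png",cv2.resize(a[130:220,320:430],None,fx=6,fy=6,interpolation=cv2.INTER_CUBIC))
np.savez("s8.npz",**{k:np.array(v) for k,v in f.items()})
f2=ctrl.grab_frame("top"); a=cv2.cvtColor(f2["img"],cv2.COLOR_RGB2BGR); cv2.imwrite("pics/t8z.png",cv2.resize(a[140:260,330:470],None,fx=5,fy=5,interpolation=cv2.INTER_CUBIC)); np.savez("t8.npz",**{k:np.array(v) for k,v in f2.items()})
for nm,g in(("scene",f),("top",f2)):
    p=cloud(g).reshape(-1,3); c=jw(9,-4.4,0)
    l=loc(p,JIG[0],JIG[1],JY)
    m=(abs(l[:,0]-5)<30)&(abs(l[:,1]+2)<40)&(p[:,2]>8)&(p[:,2]<60); p=p[m]
    def res(v): return np.minimum(abs(sdf_q(loc(p-[0,0,14],*v))),abs(sdf_jig(loc(p,*JIG,JY),JS)))
    r=least_squares(res,[c[0],c[1],JY],loss="soft_l1",x_scale=[1,1,.02],diff_step=1e-5)
    print(nm,len(p),r.x,"jig",wj([*r.x[:2],0])[:2],r.x[2]-JY,r.cost/max(len(p),1))
```

```text
t 16.025 p [434.3546  61.0703 137.736 ] jig [-62.8322  69.151  137.736 ] F [0.3271 0.1946 0.8528] w -0.0054436329628062856 q [ 0.2388  0.4399 -0.6455  2.1346  0.4153  0.6912  0.9167]
rv [ 0.0012  0.002  -0.0002]
scene 565 [506.5353  -8.6582   0.0182] jig [ 7.1525 -2.7812] -0.012844037583616508 0.7356095138083438
top 0 [508.4321 -10.2189   0.031 ] jig [ 9.  -4.4] 0.0 0.0
```

View pics/s8z.png

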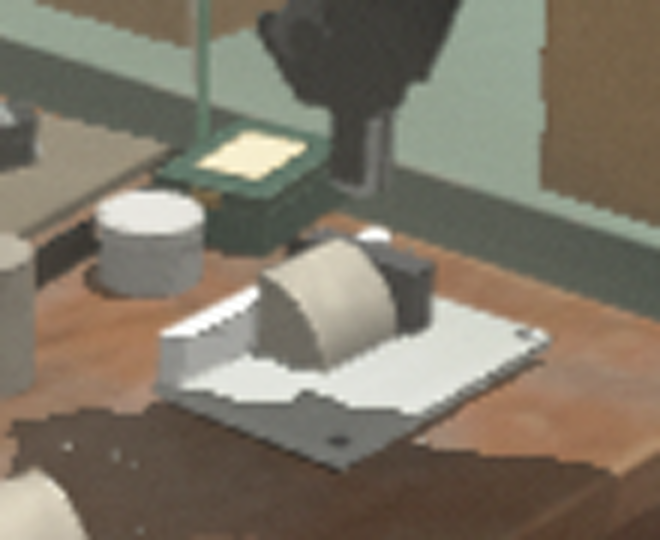

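View pics/t8z.png

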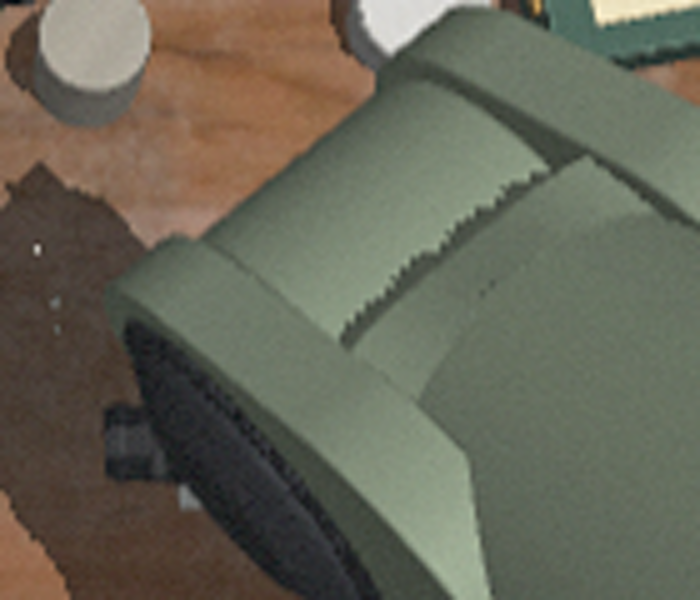

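Run:
```python
from h import *
st(tgt(JY),jw(-35,-4.4,90),jw(-22.7,-4.4,56))
```

```text
t 16.125 p [435.2584  60.1551 137.2923] jig [-61.9572  68.2082 137.2923] F [-0.3222  0.0777 -0.7272] w 0.003096448007157223 q [ 0.24    0.4418 -0.6441  2.1328  0.4156  0.6916  0.9179]
rv [ 0.001   0.0005 -0.0008]
[464.5 -11.6  90. ] -> [ 27.   47.3 -72.6]
[476.7 -11.2  56. ] -> [ 39.3  81.3 -72.5]
```

>>> jog_arm(
  plan=[8,5,-30,0,0,0,18,25,-60,0,0,0,27,47,-73,0,0,0,35,70,-73,0,0,0,39,81,-73,0,0,0,39,81,-73,0,0,0,39,81,-73,0,0,0],
)

```text
time_s: 17.0
position: [476.2, -11.5, 56.8]
ee_rot: [0.707, 0.011, -0.011, -0.707]
contact_force: [0.0, -0.4, -0.3]
width: -0.002
```

Run:
```python
from h import *
st(tgt(JY),jw(-22.7,-4.4,56))
f=ctrl.grab_frame("scene"); a=cv2.cvtColor(f["img"],cv2.COLOR_RGB2BGR); cv2.imwrite("pics/s9z.png",cv2.resize(a[130:220,320:430],None,fx=6,fy=6,interpolation=cv2.INTER_CUBIC))
np.savez("s9.npz",**{k:np.array(v) for k,v in f.items()})
```

```text
t 17.0 p [476.208  -11.5363  56.8344] jig [-23.2494  -4.718   56.8344] F [ 0.0402 -0.3582 -0.349 ] w -0.0023696138498517805 q [ 0.2901  0.6219 -0.5152  2.0927  0.5669  0.5658  0.9678]
rv [ 0.0009  0.0004 -0.0005]
[476.7 -11.2  56. ] -> [0.5 0.8 0.3]
```

View pics/s9z.png

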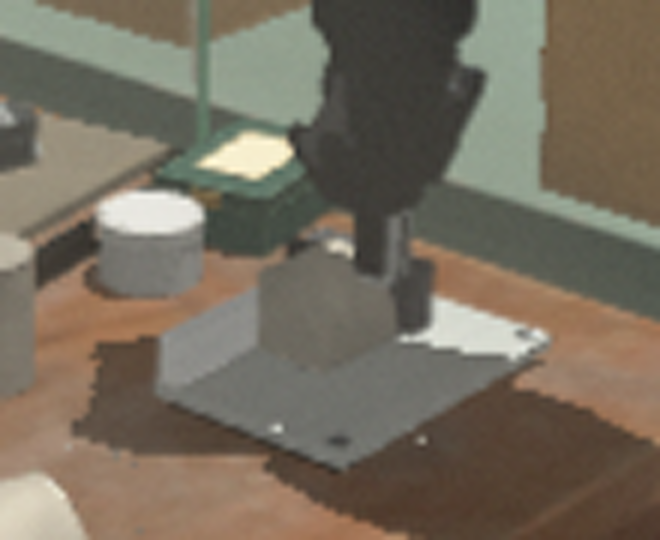

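>>> jog_arm(
  plan=[4,4,0,0,0,0,8,9,0,0,0,0,10,10.5,0,0,0,0,10,10.5,0,0,0,0],
)

```text
time_s: 17.55
position: [486.1, -11.2, 45.6]
ee_rot: [0.707, 0.011, -0.012, -0.707]
contact_force: [0.5, -0.0, 0.1]
width: -0.003
```

>>> jog_arm(
  plan=[0.7,0.7,0,0,0,0,1.4,1.4,0,0,0,0,1.4,1.4,0,0,0,0],
)

```text
time_s: 17.92
position: [487.5, -11.3, 44.3]
ee_rot: [0.707, 0.011, -0.011, -0.707]
contact_force: [1.2, 0.3, -0.1]
width: 0.003
```

>>> jog_arm(
  plan=[0.7,0.7,0,0,0,0,1.4,1.4,0,0,0,0,1.4,1.4,0,0,0,0],
)

```text
time_s: 18.3
position: [488.9, -11.2, 43.0]
ee_rot: [0.707, 0.011, -0.011, -0.707]
contact_force: [0.3, -0.5, 1.1]
width: 0.009
```

>>> jog_arm(
  plan=[0.7,0.7,0,0,0,0,1.4,1.4,0,0,0,0,1.4,1.4,0,0,0,0],
)

```text
time_s: 18.68
position: [489.5, -11.3, 42.4]
ee_rot: [0.708, 0.01, -0.012, -0.706]
contact_force: [-14.4, 0.1, 35.1]
width: 0.002
```

Run:
```python
from h import *
st(tgt(JY))
f=ctrl.grab_frame("scene"); a=cv2.cvtColor(f["img"],cv2.COLOR_RGB2BGR); cv2.imwrite("pics/s10z.png",cv2.resize(a[150:200,350:410],None,fx=12,fy=12,interpolation=cv2.INTER_CUBIC))
```

```text
t 18.675 p [489.4758 -11.2846  42.395 ] jig [-9.9802 -4.8776 42.395 ] F [-14.4261   0.1297  35.0907] w 0.0018525488841433888 q [ 0.2726  0.661  -0.4954  2.0633  0.5864  0.5593  0.9579]
rv [ 0.002   0.0002 -0.002 ]
```

View pics/s10z.png

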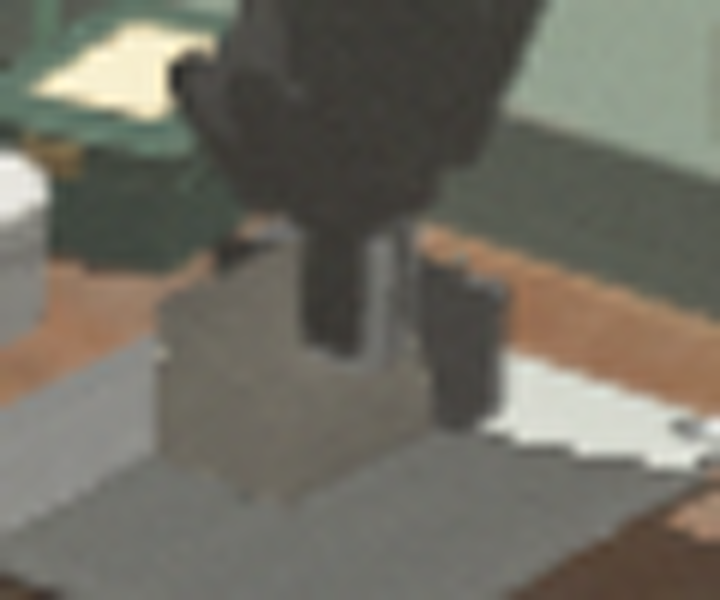

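>>> jog_arm(
  plan=[-0.15,-0.3,0,0,0,0,-0.3,-0.6,0,0,0,0,-0.3,-0.6,0,0,0,0],
)

```text
time_s: 19.1
position: [489.6, -11.4, 42.6]
ee_rot: [0.708, 0.01, -0.012, -0.706]
contact_force: [-7.3, -0.9, 19.0]
width: -0.004
```

>>> jog_arm(
  plan=[0.1,-0.2,0,0,0,0,0.2,-0.4,0,0,0,0,0.2,-0.4,0,0,0,0],
)

```text
time_s: 19.48
position: [489.8, -11.4, 42.7]
ee_rot: [0.708, 0.01, -0.012, -0.707]
contact_force: [-4.4, -2.1, 11.0]
width: -0.001
```

>>> jog_arm(
  plan=[0.2,-0.1,0,0,0,0,0.4,-0.15,0,0,0,0,0.4,-0.15,0,0,0,0],
)

```text
time_s: 19.85
position: [489.9, -11.4, 42.8]
ee_rot: [0.708, 0.01, -0.012, -0.706]
contact_force: [-5.2, -0.9, 9.5]
width: -0.003
```

>>> jog_arm(
  plan=[0.2,0,0,0,0,0,0.4,0,0,0,0,0,0.4,0,0,0,0,0],
)

```text
time_s: 20.23
position: [489.9, -11.4, 42.7]
ee_rot: [0.708, 0.01, -0.012, -0.706]
contact_force: [-8.3, -1.1, 11.9]
width: -0.001
```

>>> jog_arm(
  plan=[0.3,-0.13,-0.1,0,0,0,0.6,-0.26,-0.25,0,0,0,0.6,-0.26,-0.25,0,0,0],
)

```text
time_s: 20.6
position: [490.0, -11.5, 42.8]
ee_rot: [0.708, 0.01, -0.012, -0.706]
contact_force: [-10.7, 0.6, 10.1]
width: -0.0
```

>>> jog_arm(
  plan=[-0.25,0,0,0,0,0,-0.25,0,0,0,0,0,-0.25,0,0,0,0,0,-0.25,0,0,0,0,0],
)

```text
time_s: 21.1
position: [490.0, -11.5, 42.8]
ee_rot: [0.708, 0.01, -0.012, -0.707]
contact_force: [-8.8, 1.1, 9.1]
width: 0.003
```

Run:
```python
from h import *
F=[]
for i in range(6):
    f=ctrl.grab_frame("scene"); o=ctrl.get_obs(); F.append(o["contact_force"])
print(np.array(F),np.mean(F,0)); st()
a=cv2.cvtColor(f["img"],cv2.COLOR_RGB2BGR); cv2.imwrite("pics/s11z.png",cv2.resize(a[150:200,350:410],None,fx=12,fy=12,interpolation=cv2.INTER_CUBIC))
cv2.imwrite("pics/s11.png",a)
p=cloud(f).reshape(-1,3)
J2=[498.55,-5.35,.0291]
l=loc(p,*J2); m=(abs(l[:,0]-5)<30)&(abs(l[:,1]+2)<36)&(p[:,2]>8)&(p[:,2]<60); p=p[m]
def res(v): return np.minimum(abs(sdf_q(loc(p-[0,0,13.3],*v))),abs(sdf_jig(loc(p,*J2),-43.2)))
r=least_squares(res,[507,-9,.03],loss="soft_l1",x_scale=[1,1,.02],diff_step=1e-5)
print(len(p),loc(np.array([[*r.x[:2],0]]),*J2),r.x[2]-J2[2])
```

```text
[[ -8.8953   0.2295   8.0988]
 [ -8.6914   1.1912   8.5451]
 [ -9.6468   0.5012   8.6473]
 [ -9.918   -0.59     8.9621]
 [ -8.5476  -0.1996   8.2975]
 [-10.4463   0.3171   9.0242]] [-9.3576  0.2416  8.5958]
t 21.4 p [489.9653 -11.4707  42.789 ] jig [-9.4966 -5.0788 42.789 ] F [-10.4463   0.3171   9.0242] w -0.0017766484040459686 q [ 0.2748  0.6616 -0.4974  2.0607  0.5838  0.5629  0.9615]
495 [[ 7.8619 -3.3484  0.    ]] -0.022139871269569084
```

View pics/s11z.png

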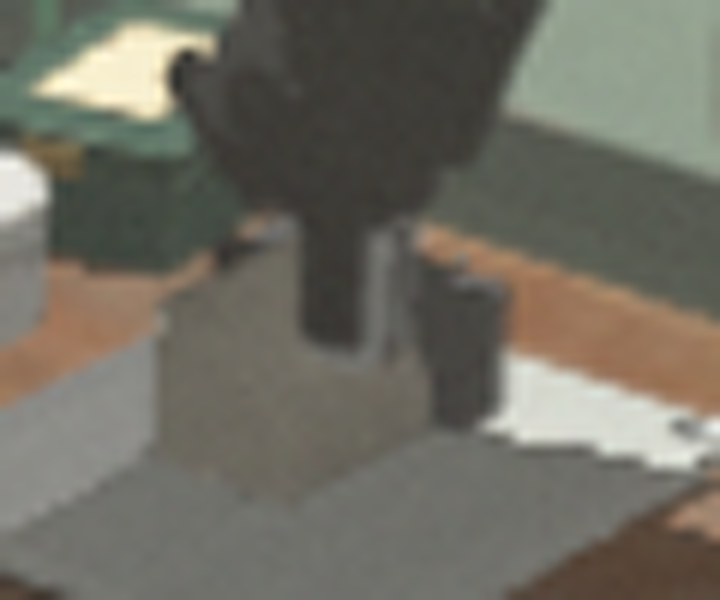

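View pics/s11.png

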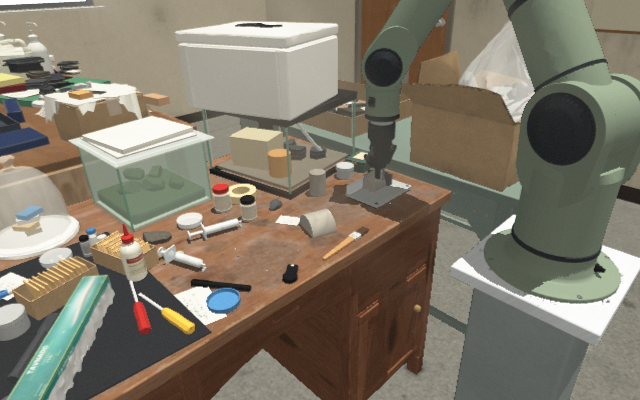

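The push holds steady at about 9 N towards the fence and 9 N down, and the fingertips sit at mid-length on the crest. Handing in.

Run:
```python
from h import *
print(ctrl.close_job()); st()
```

```text
the job is handed in; nothing more can be done
None
the job is handed in; nothing more can be done
```

I set the quarter core on the fixture bed against the fence and the stop, and handed the job in with the fingertips still pressing diagonally on its round face. The robot's clock read 21.4 s at the last check.

**What I did**
- I gripped the piece by its ends, set it down on the bed and slid it against the fence until I felt contact (about 14 N).
- I then pushed its end along the fence with closed fingers until it met the stop (about 6 N).
- The final push was on the crest at mid-length, with the fingers closed and the tool pointing straight down. The first contact overshot to about 14 N towards the fence and 35 N down, and I brought it back down.

**Last checks**
- **Push:** six readings averaged 9.4 N towards the fence and 8.6 N down, with about zero along the fence. That is a little above the 8 N asked.
- **Fit:** the pictures show no visible gap at the fence or the stop, but the fingers and arm hide part of the stop contact.
- **Pose:** the depth fit put the piece about 1 mm off where it should sit, both from the fence and along it. It also showed about 0.02 rad of yaw. Similar fits elsewhere in the run disagreed by about as much, so I could not confirm perfect squareness that way.
- **Surroundings:** the other pieces look undisturbed in the last picture.
- **Joint 6:** early on, while rising over the box, joint 6 read 1.9335 rad against its 1.93 rad limit. I moved off it in the next move.

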